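# Swing the tap spout over the mug and open its valve

### The job

Get the drinking-water tap ready to fill the mug: with a fingertip, push the swivelling spout round until its mouth is over the middle of the mug, and only then push the black-gripped valve lever from across the pipe round along the pipe, all the way to its stop, so that the valve is fully open. Keep the valve shut until the spout is over the mug. Push gently and never pinch the spout or the lever, and do not lift, shift or tip the mug, glass, tin, measuring spoon or packet.

Things in the scene. Friction and masses are not known exactly. Their poses are not given: they have to be found in the camera images.
- water_tap: fixed steel tap: pillar 31 mm thick (36 at the top), 152 mm high with the turning cap; a 16 mm pipe leaves it sideways at 50 mm height, carries a brass valve 240 mm away and enters the worktop 306 mm away. Origin: on the worktop under the pillar's axis; z up, +y along the pipe to the valve, -x the side the spout swings over. Its place and yaw vary
- spout (a joint): angle of the spout about the pillar's upright axis, rad, -1.6 to 1.6 (stops); 0 = spout points along the tap's -x, positive = counter-clockwise seen from above (toward the tap's -y). It turns with light friction (about 0.12 N m) and stays where it is left
- spout_pivot (a point): point on the spout's turning axis, at the height of the arm's centre line (135 mm above the worktop)
- spout_mouth (a point): centre of the mouth's lower face, 150 mm from the pivot axis, 100 mm above the worktop. The arm is a level round tube 16 mm thick, centre line 135 mm high, straight from the pillar to 136 mm from the axis, then bent down into the mouth (19 mm thick)
- valve_lever (a joint): angle of the valve lever about its upright axis, rad: 0 = across the pipe, shut (points along the tap's -x); 1.571 = along the pipe, pointing away from the pillar (tap's +y), fully open; both ends are stops. Opens clockwise seen from above, light friction (about 0.1 N m), stays where it is left
- lever_pivot (a point): point on the lever's turning axis, 90 mm above the worktop
- lever_grip (a point): middle of the lever's black round grip, 70 mm from the lever's axis, 90 mm above the worktop; the grip is level, 15 mm thick and reaches from 45 to 97 mm from the axis. The pipe below it has its top at 58 mm; the brass valve body has its top at 66 mm and the stem, on the axis, reaches 89 mm
- mug: small white ceramic mug with a loop handle, bowl 62 mm across, 51 mm high, loose. Origin: under the centre of the bowl, on the worktop; the handle reaches 61 mm from there along its -y. It stands under the arc of the spout's mouth, in one of three places (about -0.9, 0 or 0.9 rad of the spout angle), and the glass and the tin in the other two
- glass: small clear drinking glass, 49 mm across, 62 mm high, loose. Origin: centre of its underside. To be left alone
- tin: closed food tin, 57 mm across, 72 mm high, loose. Origin: centre of its underside. To be left alone
- spoon: steel measuring spoon, 119 mm long, 16 mm high, lying behind the spout's arc. Origin: centre of its underside. To be left alone
- packet: flat green packet, 57 x 150 x 12 mm, lying behind the pipe. Origin: centre of its underside. To be left alone. (Wall cabinets overhang the worktop 0.53 m above it behind the tap, from about x = 0.63: stay low there)
Not all that is in view belongs to the job. Leave any orange look-alike of the mug alone.

How it is judged:
By the outcome, as a careful person would: the job done as asked, in the order asked, and still so for the second after the job is handed in, with the robot touching nothing.
It also fails if it takes over 58 s, if anything falls off the work surface, if the arm or the gripper's body presses on something with over 40 N, if the wrist force passes 120 N, or if a joint passes its speed limit or range.

### The arm

A 6-joint arm with a two-finger parallel gripper is mounted at the origin on a cart in front of the work surface, level with it; the furniture and walls round the work are solid. World frame = base frame: x ahead of the robot, y to its left, z up, the work surface at z = 0. Lengths are in m, angles in degrees, forces in N, time in s.
With the tool pointing down it reaches from about 0.375 to 0.9 m from the base axis. Payload 3.1 kg.
Tool frame: the origin (TCP) lies at the very end of the fingers, on their centre line; the grasp point (between the pads) lies 19 mm behind it; z points along the fingers, y is the line along which they close (so a half turn about z gives the same grasp; the last joint's range is limited). The gripper opens to 87 mm and grips with 3 to 60 N. Pads are 19 mm wide; open, the fingers measure 117 mm over their backs; the gripper's body (75 mm by 190 mm) begins 51 mm behind the grasp point.
Start: joints at [58.184, 30.224, 82.088, -0, 67.689, -10.227], TCP at [0.23, 0.581, 0.223] pointing down, gripper open.
Joint ranges: [-176.69, 176.69], [-43.24, 126.21], [12.49, 139.97], [-82, 262], [0, 151.66], [-163.58, 163.58]. Speed limits (degrees/s): [159.86, 159.86, 180, 180, 180, 180].

### API

Orientations are given as a 3x3 rotation matrix whose columns are the frame's x, y, z axes.
In Python, from rig import bot, imaging gives the robot as it stands.
- The arm moves only by the tool drive_tool, never from a script. Its argument "deltas" is text: rows parted by semicolons, each of 5 numbers parted by spaces: the finger opening in mm, from 0 to 87, then the shift along the world's x, y, z in mm, then the turn about the world's z in rad. In form: jaw dx dy dz twist; .... A call has 1 to 12 rows; each row is the pose to reach, as a shift and turn from the pose commanded when the call began; what a row does not reach only later rows make up. A row lasts 1/10 s, in which the tool goes at most 50 mm and 8.59 degrees, less where a joint would pass 70% of its speed; a pose out of reach is approached as far as the arm can. A call with a gripper value outside its range is refused whole. The fingers move at their own pace and stop on an object; the grip force is fixed at half the most. Time passes only in rows, so rows that repeat a pose let the fingers close. It gives the time, the measured TCP pose, the force, the opening and the grip force at its end, in the units of the state.
- bot.read_state(): the state, without advancing time (a new reading comes with each control period).
- imaging.capture(name): name is "scene" or "top" or "wrist"; returns the picture (384x512x3 uint8, red, green, blue); there is no depth.
- imaging.camera_model(name): a dict with "fx", "fy", "cx", "cy" (pixels), "T" (4x4, takes a point from camera to world coordinates). Camera axes: x right, y down, z forward; pixel columns grow to the right and rows downward; lengths in m; the calibration is good to about 2 mm. A picture is of the moment at which its call begins: read the wrist's pose just before it. camera_model takes no time and is no camera call; for the wrist camera it gives the pose at the moment of the call.
- bot.hand_in(): hands the job in; it is judged then, once.
The state is a dict: "time_s": time; "joint_positions": joint angles; "qvel": joint speeds; "tau": joint torques, N m; "position": TCP position; "tcp_rot": TCP orientation; "force": force on the tool from outside, world axes, zero at the start; "moment": the same for the moment, N m; "opening": opening from 0.0 (shut) to 1.0 (fully open); "grasp_force": force on a finger pad.
Only numpy, scipy, OpenCV 4.12 (cv2) and the standard library are available. Lean on these libraries where they do the work, as an engineer would, in place of code of your own. Each camera call takes 0.05 s, during which the arm holds its last target. There are 200 camera calls.

## Working session

There is one attempt and no reset: what is moved stays moved. The work goes in short steps, Python scripts to look and compute and a tool call to move; the robot and the scene stay as the last step left them, time stands still between calls to the robot, and variables do not carry over. Pictures are saved under pics/ and viewed, at most 10 in all, crops included, and the job is handed in when it is done.

Besides the shell and the picture viewer there is one more tool, called after ">>>" as name(argument=value, ...) on one line, values as JSON. drive_tool: Moves the arm, as the interface text tells. Its arguments: {"type":"object","properties":{"deltas":{"type":"string"}},"required":["deltas"]}

```bash
mkdir -p pics; python3 - <<'E'
from rig import bot, imaging
import cv2,numpy as np
for n in("scene","top"):
    im=imaging.capture(n); cv2.imwrite(f"pics/{n}0.png",im[:,:,::-1])
    m=imaging.camera_model(n); print(n,m["fx"],m["cx"],m["cy"],np.round(m["T"],3).tolist())
s=bot.read_state(); print(s["time_s"],s["position"],np.round(s["tcp_rot"],3).tolist(),s["opening"])
E
```

```text
scene 368.529880765495 249.74072155362214 189.0298237788726 [[-0.858, -0.23, 0.459, 0.152], [-0.513, 0.401, -0.759, 0.571], [-0.01, -0.887, -0.462, 0.498], [0.0, 0.0, 0.0, 1.0]]
top 375.0991191271688 255.165666854426 192.44901375695503 [[-0.01, -0.994, 0.113, 0.459], [-1.0, 0.01, 0.003, -0.108], [-0.004, -0.113, -0.994, 0.995], [0.0, 0.0, 0.0, 1.0]]
0.1 [0.22959463 0.58059351 0.22165687] [[-0.93, 0.368, -0.001], [0.368, 0.93, -0.002], [0.0, -0.002, -1.0]] 0.9991809312416128
```

View pics/scene0.png

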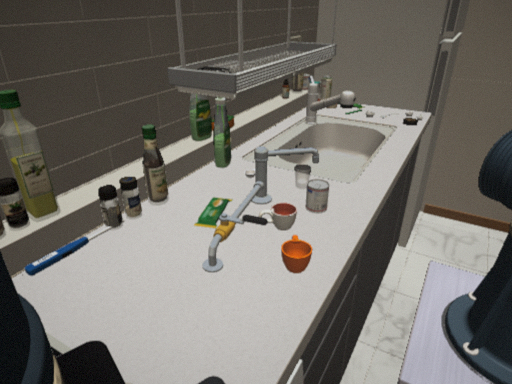

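View pics/top0.png

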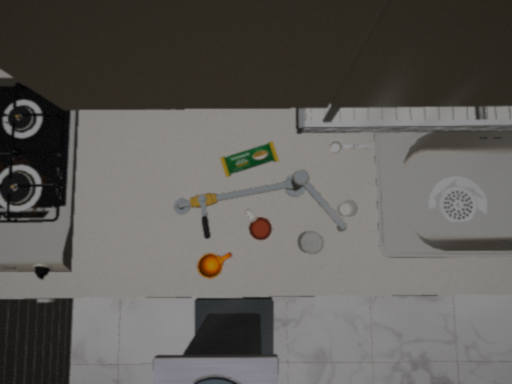

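The top view shows the pillar at (299,180), the spout mouth at (342,227), the valve at (204,200) with its grip at (206,228), and the packet at (249,158). Two things could be the mug: the white one with a red inside at (260,228), and the orange one at (210,265). The white one fits because it is ceramic and white outside with a loop handle, and it stands under the spout's arc. The orange one is the look-alike. I'll confirm this in an enlarged crop and measure.

```bash
cat > h.py <<'E'
from rig import bot, imaging
import cv2,numpy as np
def ray(n,u,v,z):
    m=imaging.camera_model(n);T=np.array(m["T"])
    d=T[:3,:3]@[(u-m["cx"])/m["fx"],(v-m["cy"])/m["fy"],1];o=T[:3,3]
    return (o+d*(z-o[2])/d[2])
def proj(n,p):
    m=imaging.camera_model(n);T=np.array(m["T"])
    c=T[:3,:3].T@(np.array(p)-T[:3,3]);return np.array([m["fx"]*c[0]/c[2]+m["cx"],m["fy"]*c[1]/c[2]+m["cy"]])
E
python3 - <<'E'
from h import *
a=cv2.imread("pics/top0.png")[125:285,165:395]
b=cv2.imread("pics/scene0.png")[130:280,190:350]
cv2.imwrite("pics/c1.png",cv2.resize(a,None,fx=3.4,fy=3.4,interpolation=cv2.INTER_CUBIC))
cv2.imwrite("pics/c2.png",cv2.resize(b,None,fx=4,fy=4,interpolation=cv2.INTER_CUBIC))
E
```

```text
(no output)
```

View pics/c1.png

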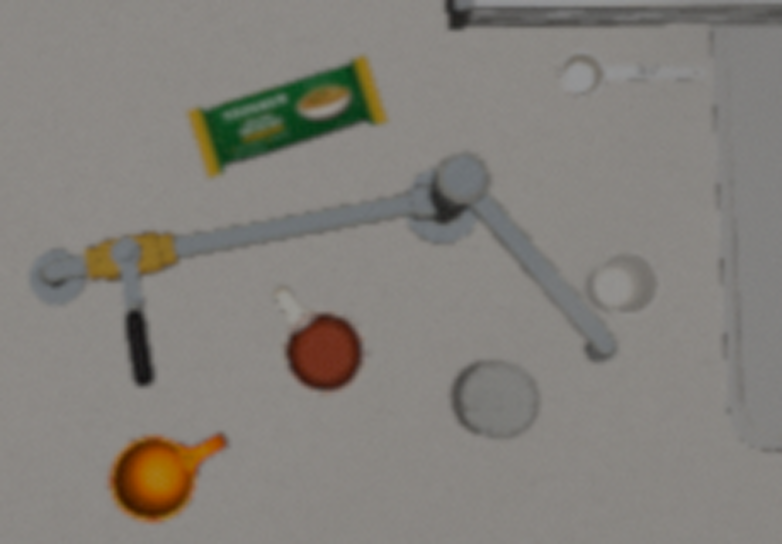

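View pics/c2.png

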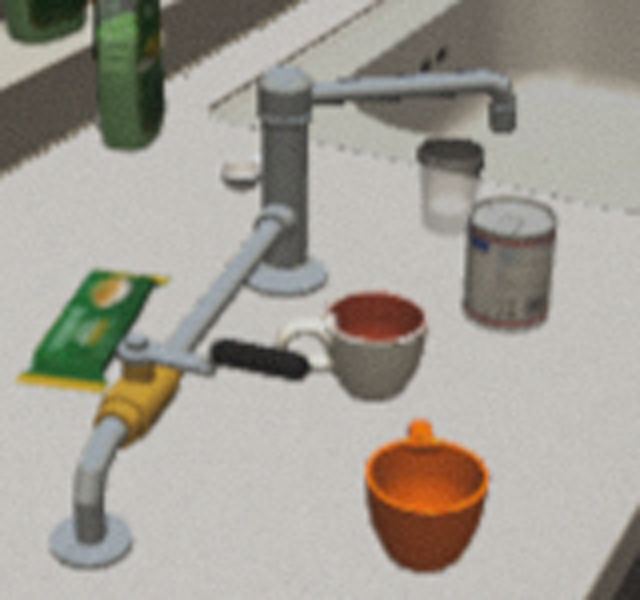

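The crops confirm the white mug: red inside, loop handle, centred at crop (325,351), which is top-view (260.6,228.2). The orange one is left alone. The glass is at crop (622,283), the tin at (496,399), the cap at (462,180), the stem at (125,250), the grip end at (142,380), and the spout mouth end at (600,343).

```bash
python3 - <<'E'
from h import *
im=cv2.imread("pics/top0.png");hsv=cv2.cvtColor(im,cv2.COLOR_BGR2HSV)
def cen(m,win):
    u0,v0,u1,v1=win;k=np.zeros(m.shape,np.uint8);k[v0:v1,u0:u1]=m[v0:v1,u0:u1]
    c=max(cv2.findContours(k*1,cv2.RETR_EXTERNAL,cv2.CHAIN_APPROX_NONE)[0],key=cv2.contourArea)
    M=cv2.moments(c);return M["m10"]/M["m00"],M["m01"]/M["m00"],cv2.minEnclosingCircle(c)
red=((hsv[...,0]<12)|(hsv[...,0]>170))&(hsv[...,1]>110)
c=cen(red.astype(np.uint8),(240,210,280,245));print("mugpx",c)
mug=ray("top",c[0],c[1],.049)
blk=(hsv[...,2]<60).astype(np.uint8);g=cen(blk,(195,212,215,243));print("grip px",g)
cp=lambda x,y:(x/3.4+165,y/3.4+125)
P=ray("top",*cp(462,180),.152);V=ray("top",*cp(125,250),.09)
for n,p in dict(mug=mug,grip=ray("top",g[0],g[1],.095),pillar=P,stem=V,griptip=ray("top",*cp(142,383),.09),bend=ray("top",*cp(600,340),.135),tin=ray("top",*cp(497,397),.072),glass=ray("top",*cp(624,283),.062)).items():print(n,np.round(p,4))
print("PV",np.linalg.norm((V-P)[:2]),"yaw",np.arctan2(*(V-P)[:2])*-1)
yaw=-np.arctan2(*(V-P)[:2]);
# cross-check in scene view: reprojection of cap centre, stem, mug rim
sc=lambda q:np.round((np.array(q)-[190,130])*4)
for p in (P,V,mug):print(sc(proj("scene",p)))
for n,p in dict(mug=mug,tin=ray("top",*cp(497,397),.072),glass=ray("top",*cp(624,283),.062),bend=ray("top",*cp(600,340),.135)).items():
    d=(p-P)[:2];print(n,"r",np.linalg.norm(d),"spout angle",(np.arctan2(d[1],d[0])-yaw-np.pi)%(2*np.pi))
E
```

```text
mugpx (260.1571815718157, 228.4211382113821, ((260.1000061035156, 228.3000030517578), 10.511998176574707))
grip px (205.54746136865342, 227.0905077262693, ((206.0, 226.5), 10.688879013061523))
mug [ 0.4753 -0.117   0.049 ]
grip [0.479 0.014 0.095]
pillar [ 0.5868 -0.2098  0.152 ]
stem [0.5482 0.0242 0.09  ]
griptip [0.4538 0.0116 0.09  ]
bend [ 0.4798 -0.3019  0.135 ]
tin [ 0.4413 -0.2408  0.072 ]
glass [ 0.523  -0.3374  0.062 ]
PV 0.23721874806776988 yaw 0.16344281608827055
[288.  72.]
[136. 333.]
[374. 317.]
mug r 0.14507277439991356 spout angle 5.42525125815831
tin r 0.14875473583351656 spout angle 0.04666446071100161
glass r 0.14264452504759967 spout angle 0.9435410100251502
bend r 0.141183728120874 spout angle 0.5474737377532852
```

>>> drive_tool(deltas="0 40 -30 0 0; 0 80 -70 0 -0.05; 0 110 -110 0 -0.12; 0 130 -150 0 -0.2; 0 150 -190 0 -0.28; 0 165 -235 0 -0.36; 0 180 -280 0 -0.43; 0 190 -325 0 -0.48; 0 200 -370 0 -0.48; 0 210 -415 0 -0.48; 0 220 -460 0 -0.48; 0 230 -505 0 -0.48")

```text
time_s: 1.3
position: [0.4598, 0.0743, 0.2224]
tcp_rot: [[-0.655, 0.756, -0.0], [0.756, 0.655, 0.0], [0.0, -0.0, -1.0]]
force: [0.8, 1.3, -0.5]
opening: 0.031
grasp_force: 0.0
```

>>> drive_tool(deltas="0 10 -45 0 0; 0 20 -90 0 0; 0 30 -135 0 0; 0 40 -180 0 0; 0 50 -225 0 0; 0 60 -270 0 0; 0 70 -315 0 0; 0 78 -360 0 0; 0 80 -385 0 0; 0 80 -385 0 0")

```text
time_s: 2.3
position: [0.54, -0.3131, 0.2218]
tcp_rot: [[-0.652, 0.758, 0.001], [0.758, 0.652, -0.002], [-0.002, -0.001, -1.0]]
force: [-0.0, 0.3, -1.0]
opening: 0.003
grasp_force: 0.0
```

>>> drive_tool(deltas="0 0 0 -30 0; 0 0 0 -65 0; 0 0 0 -95 0; 0 0 0 -107 0; 0 0 0 -107 0")

```text
time_s: 2.8
position: [0.5387, -0.307, 0.1136]
tcp_rot: [[-0.655, 0.755, -0.004], [0.755, 0.655, 0.004], [0.005, -0.001, -1.0]]
force: [-0.4, 0.3, -0.2]
opening: 0.002
grasp_force: 0.0
```

```bash
python3 - <<'E'
from h import *
im=imaging.capture("top");cv2.imwrite("pics/t1.png",cv2.resize(im[125:285,165:395,::-1],None,fx=3.4,fy=3.4))
# plan: TCP = P + 0.1*u(a) - off*tangent
P=np.array([.5868,-.2098]);p0=np.array([.540,-.309])
for a in np.arange(220.7,134,-5):
    r=np.radians(a);u=np.array([np.cos(r),np.sin(r)]);t=np.array([np.sin(r),-np.cos(r)])
    print(round(a,1),np.round((P+.1*u-.0175*t-p0)*1000),round(np.radians(a-220.7),3))
E
```

```text
220.7 [-18.  21.] 0.0
215.7 [-24.  27.] -0.087
210.7 [-30.  33.] -0.175
205.7 [-36.  40.] -0.262
200.7 [-41.  47.] -0.349
195.7 [-45.  55.] -0.436
190.7 [-48.  63.] -0.524
185.7 [-51.  72.] -0.611
180.7 [-53.  80.] -0.698
175.7 [-54.  89.] -0.785
170.7 [-55.  98.] -0.873
165.7 [-54. 107.] -0.96
160.7 [-53. 116.] -1.047
155.7 [-52. 124.] -1.134
150.7 [-49. 133.] -1.222
145.7 [-46. 141.] -1.309
140.7 [-42. 149.] -1.396
135.7 [-37. 157.] -1.484
```

View pics/t1.png

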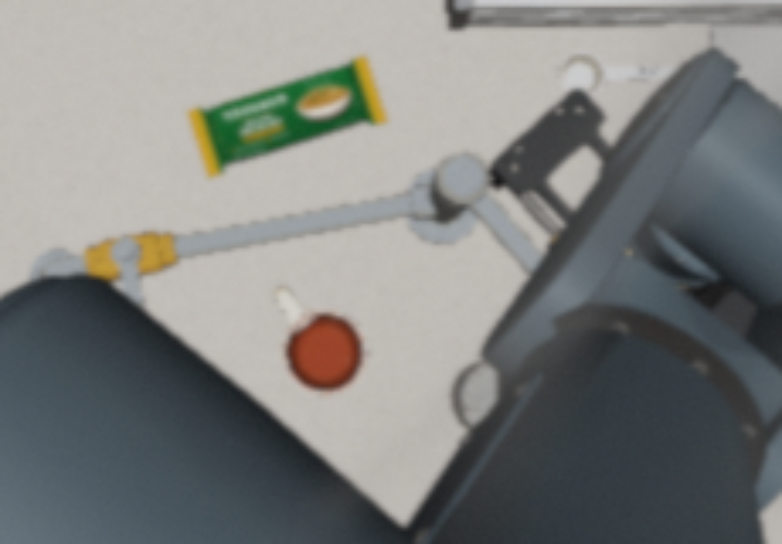

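The mug, packet and spout are unmoved and the finger stands behind the spout. I'll start the gentle sweep.

>>> drive_tool(deltas="0 -6 7 0 0; 0 -12 14 0 0; 0 -18 21 0 0; 0 -21 24 0 -0.045; 0 -24 27 0 -0.087; 0 -27 30 0 -0.13; 0 -30 33 0 -0.175; 0 -33 36.5 0 -0.22; 0 -36 40 0 -0.262; 0 -38.5 43.5 0 -0.305; 0 -41 47 0 -0.349; 0 -41 47 0 -0.349")

```text
time_s: 4.05
position: [0.4988, -0.2614, 0.1166]
tcp_rot: [[-0.357, 0.934, 0.001], [0.934, 0.357, -0.001], [-0.001, 0.001, -1.0]]
force: [0.5, -0.1, 1.1]
opening: 0.002
grasp_force: 0.1
```

>>> drive_tool(deltas="0 -2 4 0 -0.044; 0 -4 8 0 -0.087; 0 -5.5 12 0 -0.13; 0 -7 16 0 -0.175; 0 -8.5 20.5 0 -0.22; 0 -10 25 0 -0.262; 0 -11 29 0 -0.305; 0 -12 33 0 -0.349; 0 -12.5 37.5 0 -0.393; 0 -13 42 0 -0.436; 0 -14 51 0 -0.524; 0 -14 51 0 -0.524")

```text
time_s: 5.25
position: [0.4845, -0.21, 0.116]
tcp_rot: [[0.157, 0.988, -0.0], [0.988, -0.157, 0.0], [0.0, -0.0, -1.0]]
force: [-0.1, 0.3, -0.2]
opening: 0.003
grasp_force: 0.0
```

>>> drive_tool(deltas="0 0.5 4.5 0 -0.044; 0 1 9 0 -0.087; 0 1.5 13.5 0 -0.13; 0 2 18 0 -0.174; 0 2.5 22 0 -0.217; 0 3 26 0 -0.261; 0 4.5 30.5 0 -0.305; 0 6 35 0 -0.349; 0 6 35 0 -0.349")

```text
time_s: 6.15
position: [0.4908, -0.1756, 0.1158]
tcp_rot: [[0.484, 0.875, -0.0], [0.875, -0.484, 0.0], [0.0, -0.0, -1.0]]
force: [0.2, 0.2, -0.6]
opening: 0.005
grasp_force: 0.0
```

```bash
python3 - <<'E'
from h import *
a=imaging.capture("top");b=imaging.capture("scene")
a=cv2.resize(a[150:260,220:360,::-1],(560,440),interpolation=2)
b=cv2.resize(b[130:240,200:310,::-1],(440,440),interpolation=2)[:,:240]
cv2.imwrite("pics/t2.png",np.hstack([a,b]))
E
```

```text
(no output)
```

View pics/t2.png

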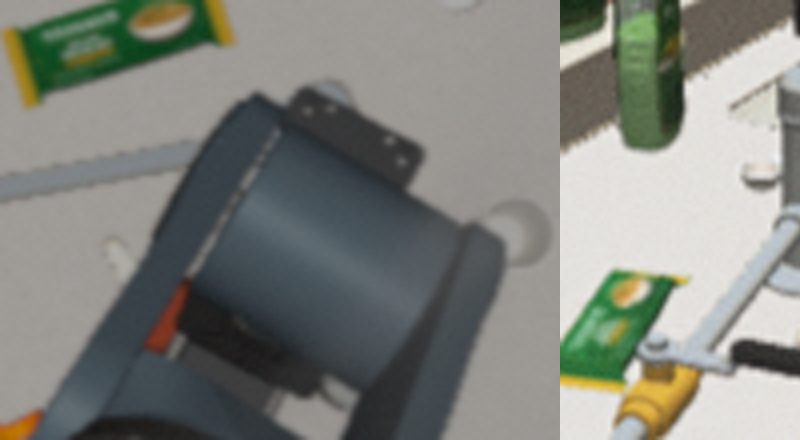

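In this view the arm hides the spout from the top camera, and the scene half was cropped badly. The packet, handle and lever are undisturbed. I'll push a little further, retreat and measure.

>>> drive_tool(deltas="0 1 3 0 -0.03; 0 2 6 0 -0.06; 0 3 8.5 0 -0.09; 0 4.5 11 0 -0.12; 0 4.5 11 0 -0.12; 0 -5 -3 0 -0.12; 0 -20 -21 0 -0.12; 0 -20 -45 0 -0.12; 0 -20 -80 0 -0.12; 0 -15 -120 0 -0.12; 0 -10 -150 0 -0.12; 0 -10 -150 0 -0.12")

```text
time_s: 7.45
position: [0.4823, -0.3313, 0.1159]
tcp_rot: [[0.589, 0.808, 0.004], [0.808, -0.589, -0.005], [-0.001, 0.006, -1.0]]
force: [0.1, 0.3, -0.3]
opening: 0.002
grasp_force: 0.0
```

```bash
python3 - <<'E'
from h import *
a=imaging.capture("top");b=imaging.capture("scene")
cv2.imwrite("pics/top3.png",a[:,:,::-1]);cv2.imwrite("pics/scene3.png",b[:,:,::-1])
a=cv2.resize(a[160:250,240:330,::-1],(400,400),interpolation=2)
b=cv2.resize(b[140:240,240:340,::-1],(400,400),interpolation=2)
cv2.imwrite("pics/t3.png",np.hstack([a,b]))
E
```

```text
(no output)
```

View pics/t3.png

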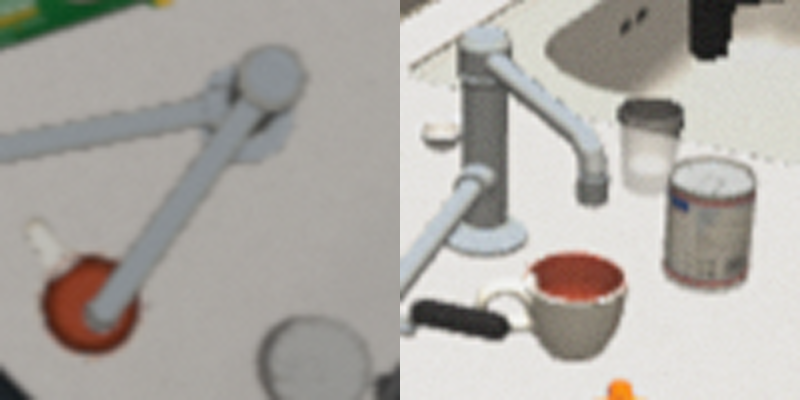

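The left crop shows the spout end at about (102,314), already over the mug bowl centred near (90,305). The right crop shows the mouth at (592,202) above the mug. Now for the residual angle.

```bash
python3 - <<'E'
from h import *
cp=lambda x,y:(x/400*90+240,y/400*90+160)
P=ray("top",*cp(271,77),.152);print(P)
for x,y in ((192,183),(150,244),(102,312)):
    q=ray("top",*cp(x,y),.138);d=(q-P)[:2];print(q,np.linalg.norm(d),np.degrees(np.arctan2(d[1],d[0])))
mug=np.array([.4753,-.117]);d=mug-P[:2];print("mug",np.degrees(np.arctan2(d[1],d[0])))
# scene check: mouth (592,202) lower face front
for a in (146,144,142,140):
    r=np.radians(a);m=[P[0]+.15*np.cos(r),P[1]+.15*np.sin(r),.1]
    print(a,(proj("scene",m)-[240,140])*4+[400,0],(proj("top",m)-[240,160])*400/90)
E
```

```text
[ 0.58819106 -0.2100617   0.152     ]
[ 0.5354676  -0.16971158  0.138     ] 0.06639197984649664 142.57258028254367
[ 0.50422078 -0.14756466  0.138     ] 0.10467515137089352 143.34058091776342
[ 0.46968801 -0.12248072  0.138     ] 0.14735467568896285 143.53333823046776
mug 140.499547316573
146 [602.07090352 199.22749012] [107.91539048 323.84820757]
144 [594.18349228 201.01086467] [ 99.81559292 318.27184828]
142 [586.11146188 202.66781209] [ 91.92010747 312.41986741]
140 [577.8678333  204.19465954] [ 84.23872102 306.30004911]
```

The spout is at 143.5° and the mug is at 140.5°, so about 3° more is needed.

>>> drive_tool(deltas="0 -8 35 0 -0.05; 0 -10 75 0 -0.05; 0 -10 110 0 -0.05; 0 -8 131 0 -0.05; 0 0 142 0 -0.05; 0 8 152 0 -0.05; 0 13 158.5 0 -0.05; 0 15 162 0 -0.05; 0 16 164 0 -0.05; 0 17 166 0 -0.055; 0 17 166 0 -0.055; 0 17 166 0 -0.055")

```text
time_s: 8.75
position: [0.4976, -0.1599, 0.1154]
tcp_rot: [[0.632, 0.775, -0.001], [0.775, -0.632, 0.001], [0.0, -0.001, -1.0]]
force: [-0.3, -1.0, 0.2]
opening: 0.008
grasp_force: 0.0
```

>>> drive_tool(deltas="0 -10 -14 0 0; 0 -25 -32 0 0; 0 -27 -60 0 0; 0 -27 -100 0 0; 0 -25 -140 0 0; 0 -25 -165 0 0; 0 -25 -165 0 0")

```text
time_s: 9.45
position: [0.4734, -0.3293, 0.1157]
tcp_rot: [[0.634, 0.773, 0.002], [0.773, -0.634, -0.003], [-0.001, 0.004, -1.0]]
force: [0.9, -0.2, -0.4]
opening: 0.006
grasp_force: 0.0
```

```bash
python3 - <<'E'
from h import *
a=imaging.capture("top");b=imaging.capture("scene")
a=cv2.resize(a[160:250,240:330,::-1],(400,400),interpolation=2)
b=cv2.resize(b[140:240,240:340,::-1],(400,400),interpolation=2)
cv2.imwrite("pics/t4.png",np.hstack([a,b]))
E
```

```text
(no output)
```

View pics/t4.png

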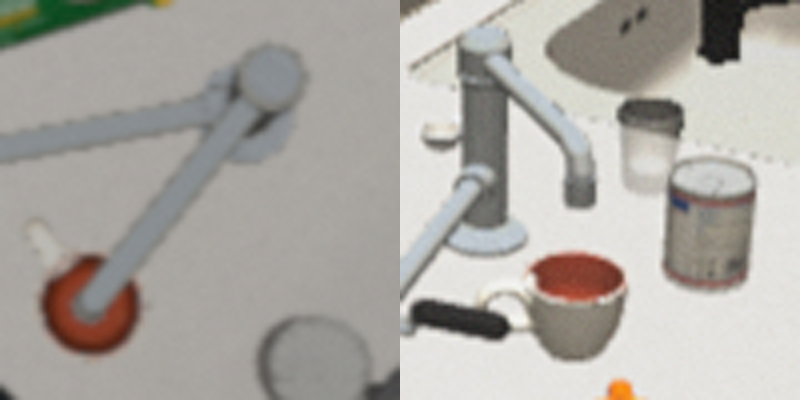

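The mouth at right-crop (579,204) matches about 140.3°, so it is over the mug's middle. The mug and lever are unmoved. Next is the lever: lift, cross over above everything, and come down on its pillar side.

>>> drive_tool(deltas="0 0 0 45 0.1; 0 0 0 90 0.2; 0 0 20 105 0.3; 0 2 65 105 0.42; 0 4 110 105 0.54; 0 6 155 105 0.66; 0 8 200 105 0.78; 0 10 245 105 0.845; 0 12 280 105 0.845; 0 12 299 105 0.845; 0 12 299 105 0.845; 0 12 299 105 0.845")

```text
time_s: 10.75
position: [0.484, -0.0247, 0.2204]
tcp_rot: [[-0.164, 0.986, -0.001], [0.986, 0.164, -0.0], [0.0, -0.001, -1.0]]
force: [0.4, 0.3, -0.1]
opening: 0.007
grasp_force: 0.0
```

>>> drive_tool(deltas="0 0 0 -35 0; 0 0 0 -70 0; 0 0 0 -100 0; 0 0 0 -125 0; 0 0 0 -140 0; 0 0 0 -147 0; 0 0 0 -147 0")

```text
time_s: 11.45
position: [0.4844, -0.0265, 0.0728]
tcp_rot: [[-0.16, 0.987, -0.002], [0.987, 0.16, 0.0], [0.001, -0.002, -1.0]]
force: [0.6, -0.0, -0.2]
opening: 0.007
grasp_force: 0.0
```

```bash
python3 - <<'E'
import numpy as np
S=np.array([.5482,.0242]);r0=S+.07*np.array([np.cos(np.radians(189)),np.sin(np.radians(189))])
p0=np.array([.485,-.026])
for a in list(np.arange(189,97,-7.5))+[99.5,97.5,95.5]:
    r=np.radians(a);u=np.array([np.cos(r),np.sin(r)]);t=np.array([np.sin(r),-np.cos(r)])
    print(a,np.round((S+.07*u-.017*t-p0)*1000,1),round(np.radians(a-189),3))
E
```

```text
189.0 [-3.3 22.5] 0.0
181.5 [-6.3 31.4] -0.131
174.0 [-8.2 40.6] -0.262
166.5 [-8.8 50. ] -0.393
159.0 [-8.2 59.4] -0.524
151.5 [-6.4 68.7] -0.654
144.0 [-3.4 77.6] -0.785
136.5 [ 0.7 86.1] -0.916
129.0 [ 5.9 93.9] -1.047
121.5 [ 12.1 101. ] -1.178
114.0 [ 19.2 107.2] -1.309
106.5 [ 27.  112.5] -1.44
99.0 [ 35.5 116.7] -1.571
99.5 [ 34.9 116.4] -1.562
97.5 [ 37.2 117.4] -1.597
95.5 [ 39.6 118.2] -1.632
```

>>> drive_tool(deltas="0 -1 8 0 0; 0 -2 15 0 0; 0 -3 22 0 0; 0 -5 27 0 -0.065; 0 -6.3 31.4 0 -0.131; 0 -7.3 36 0 -0.196; 0 -8.2 40.6 0 -0.262; 0 -8.6 45.3 0 -0.327; 0 -8.8 50 0 -0.393; 0 -8.6 54.7 0 -0.458; 0 -8.2 59.4 0 -0.524; 0 -8.2 59.4 0 -0.524")

```text
time_s: 12.65
position: [0.4768, 0.0344, 0.0742]
tcp_rot: [[0.353, 0.936, 0.001], [0.936, -0.353, -0.0], [0.0, 0.001, -1.0]]
force: [-0.3, 0.1, 0.0]
opening: 0.005
grasp_force: 0.0
```

>>> drive_tool(deltas="0 0.9 4.7 0 -0.065; 0 1.8 9.3 0 -0.13; 0 3.3 13.8 0 -0.195; 0 4.8 18.2 0 -0.261; 0 6.8 22.5 0 -0.327; 0 8.9 26.7 0 -0.392; 0 11.5 30.6 0 -0.458; 0 14.1 34.5 0 -0.523; 0 17.2 38 0 -0.588; 0 20.3 41.6 0 -0.654; 0 23.8 44.7 0 -0.72; 0 27.4 47.8 0 -0.785")

```text
time_s: 13.85
position: [0.5031, 0.0817, 0.0738]
tcp_rot: [[0.912, 0.411, -0.002], [0.411, -0.912, -0.0], [-0.002, -0.001, -1.0]]
force: [-2.0, -1.0, 1.4]
opening: 0.004
grasp_force: 1.0
```

>>> drive_tool(deltas="0 2.5 1.9 0 -0.044; 0 5 3.7 0 -0.088; 0 7.8 5.3 0 -0.131; 0 10.5 6.7 0 -0.174; 0 13.3 8.1 0 -0.218; 0 16.3 9.2 0 -0.262; 0 16.3 9.2 0 -0.262")

```text
time_s: 14.55
position: [0.5175, 0.0909, 0.0735]
tcp_rot: [[0.987, 0.163, -0.006], [0.163, -0.987, -0.0], [-0.006, -0.001, -1.0]]
force: [-4.4, -2.2, 3.0]
opening: 0.009
grasp_force: 2.3
```

>>> drive_tool(deltas="0 1 0.2 0 0; 0 2 0.4 0 0; 0 2 0.4 0 0")

```text
time_s: 14.85
position: [0.5176, 0.091, 0.0734]
tcp_rot: [[0.986, 0.164, -0.01], [0.164, -0.986, -0.0], [-0.01, -0.001, -1.0]]
force: [-7.6, -2.4, 5.6]
opening: 0.003
grasp_force: 4.0
```

>>> drive_tool(deltas="0 1 0.2 0 0; 0 2 0.4 0 0; 0 2 0.4 0 0")

```text
time_s: 15.15
position: [0.5176, 0.0911, 0.0732]
tcp_rot: [[0.986, 0.164, -0.014], [0.164, -0.986, -0.001], [-0.014, -0.001, -1.0]]
force: [-10.6, -4.2, 7.7]
opening: 0.004
grasp_force: 5.5
```

The TCP stays still while the force climbs, so the lever is at its stop. I'll retreat, lift and verify.

>>> drive_tool(deltas="0 -4 -0.5 0 0; 0 -10 -2 0 0; 0 -25 -4 0 0; 0 -40 -6 0 0; 0 -40 -6 40 0; 0 -40 -6 85 0; 0 -40 0 130 0; 0 -40 45 145 0; 0 -50 90 145 0; 0 -60 135 145 0; 0 -70 180 145 0; 0 -80 225 145 0")

```text
time_s: 16.35
position: [0.4445, 0.3186, 0.2191]
tcp_rot: [[0.987, 0.162, 0.003], [0.162, -0.987, 0.002], [0.003, -0.001, -1.0]]
force: [1.1, -0.2, -0.1]
opening: 0.007
grasp_force: 0.0
```

>>> drive_tool(deltas="0 -10 40 0 0; 0 -20 60 0 0; 0 -20 60 0 0; 0 -20 60 0 0")

```text
time_s: 16.75
position: [0.4244, 0.3767, 0.2186]
tcp_rot: [[0.987, 0.163, 0.001], [0.163, -0.987, 0.0], [0.001, 0.0, -1.0]]
force: [-0.2, -0.1, -0.0]
opening: 0.008
grasp_force: 0.0
```

```bash
python3 - <<'E'
from h import *
a=imaging.capture("top");b=imaging.capture("scene")
a=cv2.resize(a[140:270,165:360,::-1],(600,400),interpolation=2)
b=cv2.resize(b[130:280,190:350,::-1],(200,188),interpolation=2)
c=np.zeros((400,800,3),np.uint8);c[:,:600]=a;c[:188,600:]=b
cv2.imwrite("pics/t5.png",c);print(bot.read_state()["force"])
cp=lambda p:(proj("top",p)-[165,140])*[600/195,400/130]
P=np.array([.588,-.21]);S=np.array([.5482,.0242]);u=(S-P)/np.linalg.norm(S-P)
print(cp([*S,.09]),cp([*(S+.097*u),.09]))
E
```

```text
[-0.08048944  0.0298954  -0.1473801 ]
[113.17186785 180.06374455] [ -8.37954588 201.83667009]
```

View pics/t5.png

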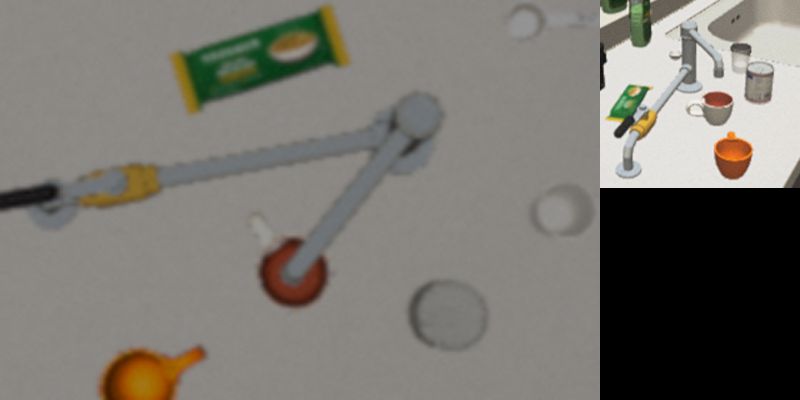

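The lever runs along the pipe from (113,182) to (0,200), matching the predicted open line. The spout mouth at (292,272) is over the mug's middle, and everything else is undisturbed.

```bash
python3 -c "
from rig import bot
print(bot.hand_in())"
```

```text
the job is handed in; nothing more can be done
None
```

The job is handed in: the spout mouth is over the middle of the mug, the valve lever was then pushed to its stop along the pipe (fully open), and nothing else in view had moved.

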